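# Close the bean jar and hold the coffee grinder at pulse

## Task

The coffee grinder on the living-room table is loaded. First put the round-knobbed lid on the bean jar, let go of it, then drop the bar-handled bayonet lid into the grinder with its lugs in the two notches and twist it clockwise (seen from above) to the pulse position, half-way to the lock click, where its bar points at the raised ribs on the grinder's side. The lid is sprung, so finish while still gripping it and holding it there, fully down; never twist it on to the lock click, and leave the remote, coasters and tissue box alone.

Things in the scene. Friction and masses are not known exactly. Their poses are not given: they have to be found in the camera images.
- grinder: Fixed aluminium grinder base, 92 mm across, 104 mm high. Origin: centre of underside, z up. Open socket on top: 57 mm bore through a 6 mm thick rim, 2 rim notches 16 mm wide, out to radius 36 mm, at +x and -x. Under the rim radius 36 mm, down to z 84 mm: lugs turn there. Two upright ribs outside, 0.75 rad clockwise from above of each notch, mark the pulse position.
- grinder_lid: Loose upright grey bayonet lid, 61 mm high, 70-115 g. Origin: centre of underside, z up. Spigot 52 mm wide, z 0-18; lugs at its foot along +x and -x, 10 wide, 7 thick, tips at radius 33.5; disc 84 wide, z 18-27; grip bar along x, 60 long, 16 thick, z 27-61 mm. Same after a half turn. Enters with its x axis along the grinder's (either way); seated, origin 86 mm above the grinder's.
- driver (a joint): Sprung driver in the grinder: 0 at rest, rad, grows clockwise from above. The entered lid turns freely 0.12 rad, then its lugs push the driver: driver = lid turn - 0.12, so 0.63 at the pulse position (lid turn 0.75). Spring torque there 0.09 N m; it turns the lid back if let go. A pawl starts to rub at lid turn 0.9 and snaps (lock click) near 1.5 (driver 1.38).
- jar: Bean jar, aluminium, open round jar standing loose on the table, 80 mm diameter, 75 mm high, 5 mm wall (mouth 70 mm), 0.5 kg. Origin: centre of its underside, z up.
- jar_lid: Loose upright grey lid of the bean jar, 58 mm high, 70-115 g. Origin: centre of underside, z up. Plug 63 mm wide, z 0-10; disc 84 mm wide, z 10-18; round knob widening from 20 mm at z 18 to 28 mm at z 30, then 28 mm up to z 58. Seated, its origin is 65 mm above the jar's.
- remote: Remote control, black, 170 x 45 x 18 mm, lying flat; bystander. Origin: centre of its underside, x along its length.
- coasters: Stack of four round coasters, 96 mm diameter, 35 mm high; bystander. Origin: centre of the underside.
- tissue_box: Paper tissue box, 115 x 115 x 70 mm; bystander. Origin: centre of its underside.
There are look-alikes about, which are no part of the job. What is shaped like the jar_lid but orange is not meant.

How it is judged (in metres and radians):
On the way, in this order (a step that is already met when the one before it is completed fails the run):
1. the knobbed lid is seated on the bean jar and let go (z of jar_lid in the frame of jar between 0.06 and 0.069 m and horizontal distance between jar_lid and jar below 0.008 m and angle between each of jar_lid, jar's own z axis and vertical below 0.1 rad and contact force between the fingers and jar_lid below 0.05 N), for 0.2 s.
2. the bayonet lid is down in the grinder, its bar in line with the notches, the driver not yet turned (z of grinder_lid in the frame of grinder between 0.08 and 0.0895 m and horizontal distance between grinder_lid and grinder below 0.006 m and angle between grinder_lid's own z axis and vertical below 0.1 rad and angle between the x axis of grinder_lid and the x axis of grinder, either way round below 0.3 rad and value of joint driver below 0.2 rad), for 0.1 s.
At the end, for the whole second after the job is handed in: Jar lid home on the upright jar (5 mm high, 8 mm off-centre), let go; bayonet lid down in the grinder (3.5 mm), its bar turned 0.75 rad clockwise from the notches within 0.16, driver turned with it against its spring; fingers still grip this lid (over 1 N), at rest (all of step 1 and z of grinder_lid in the frame of grinder between 0.08 and 0.0895 m and horizontal distance between grinder_lid and grinder below 0.006 m and angle between grinder_lid's own z axis and vertical below 0.1 rad and angle between the x axis of grinder_lid and the x axis of grinder, either way round between 0.59 and 0.91 rad and value of joint driver between 0.4 and 0.86 rad and contact force between the fingers and grinder_lid above 1 N and linear speed of each of grinder_lid, jar_lid below 0.02 m/s and angular speed of grinder_lid below 0.1 rad/s); the arm keeps its last pose, push and grip.
It fails at once if the lid is twisted on to the lock click (value of joint driver above 1.25 rad).
It fails at once if the remote is moved by more than 30 mm (distance of remote from where it was at the start of the episode above 0.03 m).
It fails at once if the coasters is moved by more than 30 mm (distance of coasters from where it was at the start of the episode above 0.03 m).
It fails at once if the tissue box is moved by more than 30 mm (distance of tissue_box from where it was at the start of the episode above 0.03 m).
It also fails if it takes over 64 s, if anything falls off the work surface, if the arm or the gripper's body presses on something with over 40 N, if the wrist force passes 120 N, or if a joint passes its speed limit or range.

## Robot

A 6-joint arm with a two-finger parallel gripper is mounted at the origin on the work surface. World frame = base frame: x ahead of the robot, y to its left, z up, the work surface at z = 0. Lengths are in mm, angles in rad, forces in N, time in s.
With the tool pointing down it reaches from about 300 to 875 mm from the base axis. Payload 6.4 kg.
Tool frame: the origin (TCP) lies on the centre line of the jaws, within the pads' length; the fingertips stand 8 mm ahead of it and the grasp point (between the pads) lies 11 mm behind it; z points along the fingers, y is the line along which they close (so a half turn about z gives the same grasp; the last joint's range is limited). The gripper opens to 88 mm and grips with 3 to 60 N. Pads are 18 mm wide; open, the fingers measure 123 mm over their backs; the gripper's body (75 mm by 187 mm) begins 45 mm behind the grasp point.
Start: joints at [1.122, 0.181, 1.607, -0, 1.354, -0.206], TCP at [138.23, 558.152, 246.714] pointing down, gripper open.
Joint ranges: [-2.99, 2.99], [-0.89, 2.07], [0.3, 2.58], [-1.14, 4.28], [0, 2.63], [-3.12, 3.12]. Speed limits (rad/s): [2.57, 2.57, 3.01, 3.14, 3.14, 3.14].

## Interface

Orientations are given as a rotation vector (axis times angle).
In Python, from cell import robot gives the robot as it stands.
- The arm moves only by the tool send_rows, never from a script. Its argument "deltas" is a list of rows, each a list of 7 numbers: the shift along the tool's x, y, z normalised to -1 to 1, where 1 is 40 mm, then the turn, a rotation vector about the tool's x, y, z normalised to -1 to 1, where 1 is 120 degrees, then the closure, from 0 (fully open) to 1 (shut). A call has 1 to 10 rows; each row shifts and turns the commanded pose from where the row before left it, along the tool's axes as they then stand; what a row does not reach is not made up. A row lasts 1/10 s, in which the tool goes at most 50 mm and 8.59 degrees, less where a joint would pass 70% of its speed; a pose out of reach is approached as far as the arm can. A call with a number of a shift or a turn outside -1 to 1 is refused whole. A call with a gripper value outside its range is refused whole. The fingers move at their own pace and stop on an object; the grip force is fixed at half the most. Time passes only in rows, so rows that do not move let the fingers close. It gives the time, the measured TCP pose, the force, the opening and the grip force at its end, in the units of the state.
- robot.state(): the state, without advancing time (a new reading comes with each control period).
- robot.get_image(name): name is "scene" or "top"; returns the picture (384x512x3 uint8, red, green, blue); there is no depth.
- robot.camera_model(name): a dict with "intrinsics" (3x3 intrinsics, pixels), "rvec" (rotation vector, rad) and "tvec" (3), from world to camera coordinates, as OpenCV has them. Camera axes: x right, y down, z forward; pixel columns grow to the right and rows downward; lengths in mm; the calibration is good to about 2 mm. A picture is of the moment at which its call begins. camera_model takes no time and is no camera call.
- robot.hand_in(): hands the job in; it is judged then, once.
The state is a dict: "clock": time; "joints": joint angles; "dq": joint speeds; "joint_efforts": joint torques, N m; "ee_pos": TCP position; "ee_rot": TCP orientation; "force": force on the tool from outside, world axes, zero at the start; "wrist_torque": the same for the moment, N m; "width": opening from 0.0 (shut) to 1.0 (fully open); "grip_force": force on a finger pad.
Only numpy, scipy, OpenCV 4.12 (cv2) and the standard library are available. Lean on these libraries where they do the work, as an engineer would, in place of code of your own. Each camera call takes 0.05 s, during which the arm holds its last target. There are 200 camera calls.

## Working session

There is one attempt and no reset: what is moved stays moved. The work goes in short steps, Python scripts to look and compute and a tool call to move; the robot and the scene stay as the last step left them, time stands still between calls to the robot, and variables do not carry over. Pictures are saved under pics/ and viewed, at most 10 in all, crops included, and the job is handed in when it is done.

Besides the shell and the picture viewer there is one more tool, called after "Emit:" in YAML: its name, and indented under it one key for each argument. send_rows: Moves the arm, as the interface text tells. Its arguments: {"type":"object","properties":{"deltas":{"type":"array","items":{"type":"array","items":{"type":"number"}}}},"required":["deltas"]}

```bash
mkdir -p pics; ls
python3 - <<'E'
from cell import robot
import cv2
for n in("scene","top"):
    cv2.imwrite(f"pics/{n}0.png",robot.get_image(n)[...,::-1]); print(robot.camera_model(n))
print(robot.state())
E
```

```text
pics
{'intrinsics': array([[403.96627025,   0.        , 255.67757143],
       [  0.        , 403.96627025, 195.24636481],
       [  0.        ,   0.        ,   1.        ]]), 'rvec': array([ 0.83840096,  2.72661975, -0.85935633]), 'tvec': array([ 506.75511827, -257.37190613, 1446.88921441])}
{'intrinsics': array([[432.44362776,   0.        , 252.78863423],
       [  0.        , 432.44362776, 187.32791687],
       [  0.        ,   0.        ,   1.        ]]), 'rvec': array([ 2.14716253, -2.16242517,  0.14161873]), 'tvec': array([  18.75091926,  615.70881593, 1202.79128904])}
{'clock': 0.1, 'joints': array([ 1.12173702e+00,  1.81460843e-01,  1.60785453e+00,  1.13177656e-05,
        1.35380992e+00, -2.06315949e-01]), 'dq': array([ 3.44841142e-05, -2.73036148e-03, -3.14995419e-03, -6.22085594e-04,
        1.05053248e-03,  3.34393233e-04]), 'joint_efforts': array([ 2.42304395e-04, -4.34819841e+01, -3.42691791e+01,  7.05210795e-02,
        3.41184530e-02, -3.22199458e-05]), 'ee_pos': array([138.00053155, 557.73264484, 245.92939387]), 'ee_rot': array([-3.80307616e-01, -3.11798019e+00,  2.27339980e-03]), 'force': array([-0.60995028, -0.02860404,  0.32699726]), 'wrist_torque': array([-0.0052238 , -0.00552881, -0.00717524]), 'grip_force': 0.0, 'width': 1.001038248114189}
```

View pics/scene0.png

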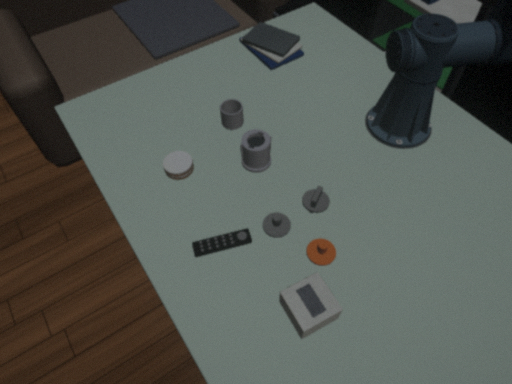

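View pics/top0.png

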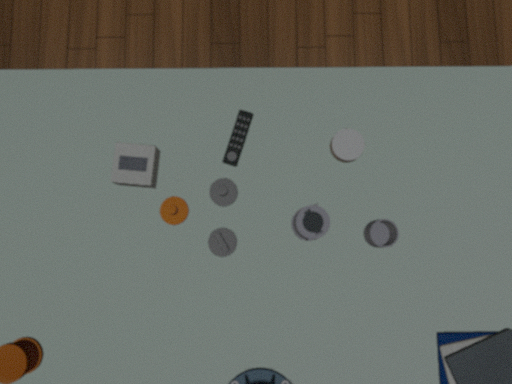

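The scene view shows these candidates:
- Grey knobbed lid: scene (277,224), top (223,192).
- Orange look-alike: scene (321,251), top (174,210).
- Bar-handled lid: scene (316,200), top (222,242).
- Grinder: scene (256,150), top (312,222).
- Jar: scene (232,113), top (380,234).
- White coasters: top (347,145).

I choose the grey knobbed lid, the grey bar lid, the notched socket and the plain jar. Next is a close crop to check.

```bash
cat > h.py <<'E'
import numpy as np, cv2
from cell import robot
def ray(n,u,v):
    c=robot.camera_model(n);R=cv2.Rodrigues(c["rvec"])[0];t=np.array(c["tvec"]).ravel()
    d=R.T@np.linalg.solve(c["intrinsics"],[u,v,1.]);return -R.T@t,d
def plane(n,u,v,z):
    o,d=ray(n,u,v);return o+d*(z-o[2])/d[2]
def tri(a,b):
    o1,d1=ray("scene",*a);o2,d2=ray("top",*b)
    s=np.linalg.lstsq(np.c_[d1,-d2],o2-o1,rcond=None)[0]
    p,q=o1+s[0]*d1,o2+s[1]*d2;return (p+q)/2,np.linalg.norm(p-q)
def proj(n,P):
    c=robot.camera_model(n);return cv2.projectPoints(np.array(P,float).reshape(-1,1,3),c["rvec"],c["tvec"],c["intrinsics"],None)[0].reshape(-1,2)
E
python3 - <<'E'
from h import *
t=cv2.imread("pics/top0.png");s=cv2.imread("pics/scene0.png")
f=lambda im,x,y,w,h,k:np.clip(cv2.resize(im[y:y+h,x:x+w],None,fx=k,fy=k,interpolation=cv2.INTER_CUBIC)*1.6,0,255).astype(np.uint8)
a=np.hstack([f(t,200,170,50,95,4),f(t,287,195,120,60,4)[:0].reshape(0,0,3) if 0 else cv2.copyMakeBorder(f(t,285,195,120,60,5),0,80,0,0,cv2.BORDER_CONSTANT)])
b=np.hstack([f(s,255,175,80,55,4),f(s,215,95,65,55,4)[:,:480]])[:220]
b=cv2.copyMakeBorder(b,0,0,0,max(0,a.shape[1]-b.shape[1]),cv2.BORDER_CONSTANT)[:,:a.shape[1]]
cv2.imwrite("pics/crop1.png",np.vstack([a,b]));print(np.vstack([a,b]).shape)
for n,p,z in [("top",(223,192),18),("scene",(277,226),18),("top",(222,242),27),("scene",(316,202),27),("top",(312,222),104),("scene",(256,139),104),("top",(378,233),75),("scene",(232,105),75)]:print(n,p,plane(n,*p,z).round(0))
E
```

```text
(600, 800, 3)
top (223, 192) [606. 101.  18.]
scene (277, 226) [609. 111.  18.]
top (222, 242) [461. 103.  27.]
scene (316, 202) [466. 113.  27.]
top (312, 222) [ 512. -145.  104.]
scene (256, 139) [ 511. -145.  104.]
top (378, 233) [ 482. -330.   75.]
scene (232, 105) [ 476. -347.   75.]
```

View pics/crop1.png

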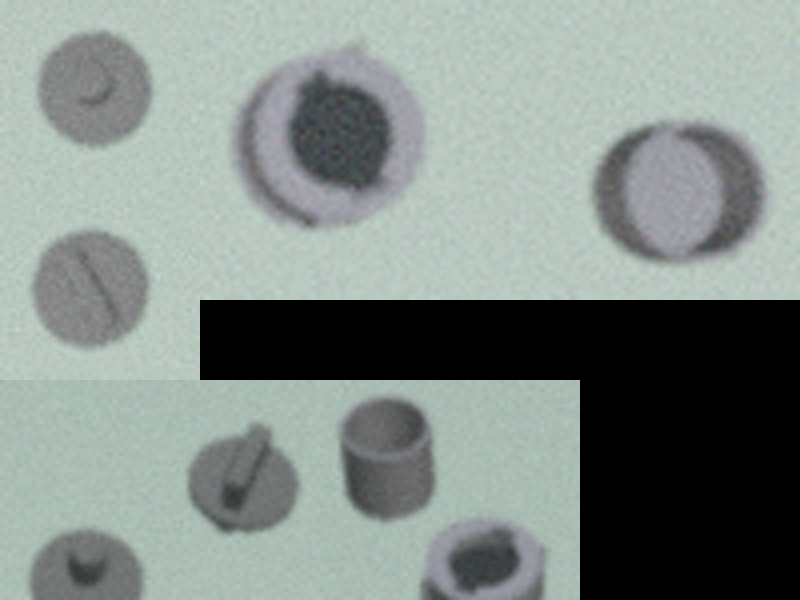

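The crop confirms the choice. The upper-left lid has a round knob and the lower-left lid has a diagonal bar. The grinder's notches are at top px ≈(309,211) and (317,232), and the jar is plain and open. Next I measure with masks.

```bash
cat >> h.py <<'E'
def fg(im,th=22):
    im=cv2.GaussianBlur(im.astype(np.float32),(0,0),0.7); bg=cv2.medianBlur(np.clip(im,0,255).astype(np.uint8),101).astype(np.float32)
    return (np.linalg.norm(im-bg,axis=2)>th).astype(np.uint8)
def blob(m,u,v):
    n,l,st,c=cv2.connectedComponentsWithStats(m);d=np.hypot(*(c[1:]-[u,v]).T);d[st[1:,4]<60]=1e9;i=1+d.argmin();return (l==i).astype(np.uint8),st[i],c[i]
E
python3 - <<'E'
from h import *
I={"top":cv2.imread("pics/top0.png"),"scene":cv2.imread("pics/scene0.png")}
for nm,z,pt,ps in [("jarlid",18,(223,192),(277,225)),("glid",27,(222,242),(316,201)),("orange",18,(174,210),(321,251)),("grinder",0,(312,222),(256,150)),("jar",0,(380,233),(232,115)),("coaster",35,(347,145),(178,165))]:
    for n,p in(("top",pt),("scene",ps)):
        m,st,c=blob(fg(I[n]),*p);k=max(cv2.findContours(m,0,1)[0],key=len);e=cv2.fitEllipse(k)
        print(nm,n,st,c.round(1),[np.round(x,1) for x in e],plane(n,*c,z).round(1))
# socket dark mask
t=I["top"];
for n,c0 in(("top",(312,221)),("scene",(256,137))):
    g=cv2.cvtColor(I[n],6);print(g[c0[1]-20:c0[1]+22:2,c0[0]-20:c0[0]+22:2])
E
```

```text
jarlid top [209 178  29  29 668] [223.2 191.8] [array([223.2, 191.8]), array([28.1, 28.6]), np.float64(130.6)] [606.1 100.7  18. ]
jarlid scene [262 212  29  26 610] [276.1 224.8] [array([276.1, 224.8]), array([25.5, 28.5]), np.float64(93.5)] [609.  105.7  18. ]
glid top [208 227  30  31 711] [222.3 241.7] [array([222.3, 241.7]), array([29.1, 29.3]), np.float64(18.1)] [461.4 102.7  27. ]
glid scene [302 186  28  28 593] [315.5 200.3] [array([315.5, 200.2]), array([26.3, 27.3]), np.float64(73.8)] [463.1 107.4  27. ]
orange top [159 196  31  30 707] [173.8 210.3] [array([173.8, 210.3]), array([28.9, 29.3]), np.float64(70.1)] [553.  244.3  18. ]
orange scene [306 238  31  28 698] [320.7 251.6] [array([320.7, 251.6]), array([27.2, 30.7]), np.float64(109.2)] [556.3 248.3  18. ]
grinder top [ 291  204   39   37 1061] [309.8 222.7] [array([309.8, 222.6]), array([34., 38.]), np.float64(65.5)] [ 515.3 -152.5    0. ]
grinder scene [ 240  130   32   43 1165] [255.7 151.1] [array([255.7, 151.1]), array([32.2, 44.3]), np.float64(2.7)] [ 490.3 -179.3    0. ]
jar top [363 219  36  29 858] [380.4 23
[... 3533 characters left out ...]
5  93  92  92  61  45  41  41  40  43  42  50  86  97  90  81
  114 114 114]
 [115 113  88  70  89  97  80  44  43  45  48  47  64  88  96  96  81  79
  113 113 116]
 [116 112  83  54  65  87  81  62  52  76  85  90  93  97  90  83  67  73
  114 115 117]
 [115 112  84  60  47  54  77  89  88  91  92  92  90  89  77  69  62  83
  111 113 115]
 [115 113  91  62  42  48  52  60  68  66  74  67  71  70  67  69  65  90
  112 114 115]
 [113 116 101  66  43  46  47  58  56  60  65  70  67  65  69  71  61 100
  114 113 112]
 [113 111 108  62  44  46  51  54  55  62  65  65  66  68  67  66  67  94
  114 117 115]
 [116 111 110  67  46  47  50  56  57  59  63  63  66  67  69  67  64  88
  113 112 112]]
```

Run:
```python
from h import *
I={"top":cv2.imread("pics/top0.png"),"scene":cv2.imread("pics/scene0.png")}
# grinder bore: dark area, upscaled, centre by fitting circle radius via opening
g=cv2.resize(cv2.cvtColor(I["top"],6)[195:250,285:340],None,fx=8,fy=8,interpolation=cv2.INTER_CUBIC)
m=(cv2.GaussianBlur(g,(0,0),4)<72).astype(np.uint8);cc=((312-285)*8,(221-195)*8)
m,st,c=blob(m,*cc)
k=max(cv2.findContours(m,0,1)[0],key=len).reshape(-1,2)
P=np.array([plane("top",(x+.5)/8+285-.5,(y+.5)/8+195-.5,104)[:2] for x,y in k])
ctr=np.array(plane("top",(c[0]+.5)/8+284.5,(c[1]+.5)/8+194.5,104)[:2])
for _ in range(8):
    r=np.linalg.norm(P-ctr,axis=1);q=P[r<30.5];A=np.c_[2*q,np.ones(len(q))];s=np.linalg.lstsq(A,(q**2).sum(1),rcond=None)[0];ctr=s[:2]
r=np.linalg.norm(P-ctr,axis=1);a=np.degrees(np.arctan2(*(P-ctr).T[::-1]))
print("bore",ctr.round(1),"R",np.sqrt(s[2]+ctr@ctr).round(1))
for b in range(-180,180,15):
    w=(a>=b)&(a<b+15);print(b,r[w].max().round(1) if w.any() else None,end="; ")
w=r>31;print("\nnotch pts",[(a[w][(a[w]>0)==s_].mean().round(1),w.sum()) for s_ in(True,False) if ((a[w]>0)==s_).any()])
# grinder & jar silhouettes: bbox edges vs projected circles
for nm,x,y,h,rad,bt,bs in [("jar",482,-342,75,40,(363,219,36,29),(219,99,25,32)),("grinder",512,-145,104,46,(291,204,39,37),(240,130,32,43))]:
    th=np.linspace(0,6.28,90)
    C=np.array([[x+rad*np.cos(t),y+rad*np.sin(t),z] for z in(0,h) for t in th])
    for n,b in(("top",bt),("scene",bs)):
        p=proj(n,C);print(nm,n,"pred",p.min(0).round(1),p.max(0).round(1),"seen",b[0]-.5,b[1]-.5,b[0]+b[2]-.5,b[1]+b[3]-.5)
# bar direction of grinder lid: dark edge line in top
t=cv2.cvtColor(I["top"],6).astype(float)[228:256,208:237];gg=cv2.GaussianBlur(t,(0,0),.8)
yy,xx=np.mgrid[:28,:29];inn=np.hypot(xx+208-222.3,yy+228-241.7)<12
d=np.where(inn,np.median(gg[inn])-gg,0);w=np.where(d>8,d,0);pu=np.c_[xx[w>0]+208,yy[w>0]+228];W=np.array([plane("top",*u,50)[:2] for u in pu])
vx,vy,x0,y0=cv2.fitLine(W.astype(np.float32),cv2.DIST_L1,0,.01,.01).ravel();print("bar dir",np.degrees(np.arctan2(vy,vx)),len(W),x0,y0)
```

```text
bore [ 513.4 -146. ] R 27.5
-180 31.2; -165 32.5; -150 33.4; -135 29.6; -120 27.5; -105 27.5; -90 27.3; -75 27.3; -60 27.5; -45 27.5; -30 27.5; -15 27.9; 0 34.1; 15 35.2; 30 33.4; 45 30.1; 60 27.8; 75 27.9; 90 27.4; 105 27.1; 120 27.4; 135 27.3; 150 27.6; 165 27.7; 
notch pts [(np.float64(26.7), np.int64(104)), (np.float64(-151.1), np.int64(104))]
jar top pred [361.2 218.4] [397.  247.6] seen 362.5 218.5 398.5 247.5
jar scene pred [219.6  98.6] [243.5 130.1] seen 218.5 98.5 243.5 130.5
grinder top pred [291.7 205. ] [329.2 239.6] seen 290.5 203.5 329.5 240.5
grinder scene pred [241.  128.5] [270.2 171.1] seen 239.5 129.5 271.5 172.5
bar dir 28.761324 40 475.3447 102.116905
```

Emit:
send_rows:
  deltas:
    - [-0.7,-0.41,0.1,0,0,0,0]
    - [-0.7,-0.41,0.1,0,0,0,0]
    - [-0.7,-0.41,0.1,0,0,0,0]
    - [-0.7,-0.41,0.1,0,0,0,0]
    - [-0.7,-0.41,0.1,0,0,0,0]
    - [-0.7,-0.41,0.1,0,0,0,0]
    - [-0.7,-0.41,0.1,0,0,0,0]
    - [-0.7,-0.41,0.1,0,0,0,0]
    - [-0.7,-0.41,0.1,0,0,0,0]
    - [-0.7,-0.41,0.1,0,0,0,0]

```text
clock: 1.1
ee_pos: [371.1, 330.5, 206.3]
ee_rot: [-0.38, -3.118, 0.0]
force: [0.3, 0.6, -0.8]
width: 0.999
grip_force: 0.0
```

Emit:
send_rows:
  deltas:
    - [-0.7,-0.41,0.1,0,0,0,0]
    - [-0.7,-0.41,0.1,0,0,0,0]
    - [-0.7,-0.41,0.1,0,0,0,0]
    - [-0.7,-0.41,0.1,0,0,0,0]
    - [-0.7,-0.41,0.1,0,0,0,0]
    - [-0.7,-0.41,0.1,0,0,0,0]
    - [-0.7,-0.41,0.1,0,0,0,0]
    - [-0.7,-0.41,0.1,0,0,0,0]
    - [-0.7,-0.41,0.1,0,0,0,0]
    - [0,0,0,0,0,0,0]

```text
clock: 2.1
ee_pos: [581.6, 124.8, 169.8]
ee_rot: [-0.386, -3.118, 0.001]
force: [0.6, 1.0, -0.9]
width: 0.996
grip_force: 0.0
```

```bash
cat >> h.py <<'E'
from scipy.spatial.transform import Rotation as Ro
def go(x,y,z,yaw=None):
    "mm in tool axes (and deg about tool z) from the measured pose to a target; yaw = direction of tool y"
    s=robot.state();R=Ro.from_rotvec(s["ee_rot"]).as_matrix();yw=np.degrees(np.arctan2(R[1,1],R[0,1]))
    print("t",round(s["clock"],2),"pos",s["ee_pos"].round(1),"yaw",yw.round(1),"tilt",np.degrees(np.arccos(-R[2,2])).round(1),"F",s["force"].round(1),"w",round(s["width"]*88,1),"j6",s["joints"][5].round(2))
    d=R.T@(np.array([x,y,z])-s["ee_pos"]);print("d mm",d.round(1),"rows",(d/40).round(3))
    if yaw is not None:
        a=-((yaw-yw+90)%180-90);print("turn tool z deg",round(a,1),"norm",round(a/120,3))
E
python3 - <<'E'
from h import *
go(606.5,102,60)
E
```

```text
t 2.1 pos [581.6 124.8 169.8] yaw 75.9 tilt 0.1 F [ 0.6  1.  -0.9] w 87.6 j6 -1.31
d mm [-29.7 -15.9 109.8] rows [-0.743 -0.399  2.745]
```

Emit:
send_rows:
  deltas:
    - [-0.25,-0.14,0.8,0,0,0,0]
    - [-0.25,-0.13,0.8,0,0,0,0]
    - [-0.24,-0.13,0.8,0,0,0,0.2]
    - [0,0,0.5,0,0,0,0.4]
    - [0,0,0.45,0,0,0,0.4]
    - [0,0,0,0,0,0,0.4]

```text
clock: 2.7
ee_pos: [601.5, 105.8, 33.5]
ee_rot: [-0.379, -3.112, 0.001]
force: [-0.3, -0.0, 0.1]
width: 0.66
grip_force: 0.0
```

Run:
```python
from h import *
go(606.5,102,36)
im=robot.get_image("scene");cv2.imwrite("pics/s1.png",cv2.resize(im[160:260,210:345,::-1],None,fx=5.5,fy=5.5,interpolation=2))
```

```text
t 2.7 pos [601.5 105.8  33.5] yaw 76.1 tilt 0.4 F [-0.3 -0.   0.1] w 58.1 j6 -1.35
d mm [-5.7 -2.4 -2.5] rows [-0.144 -0.061 -0.062]
```

View pics/s1.png

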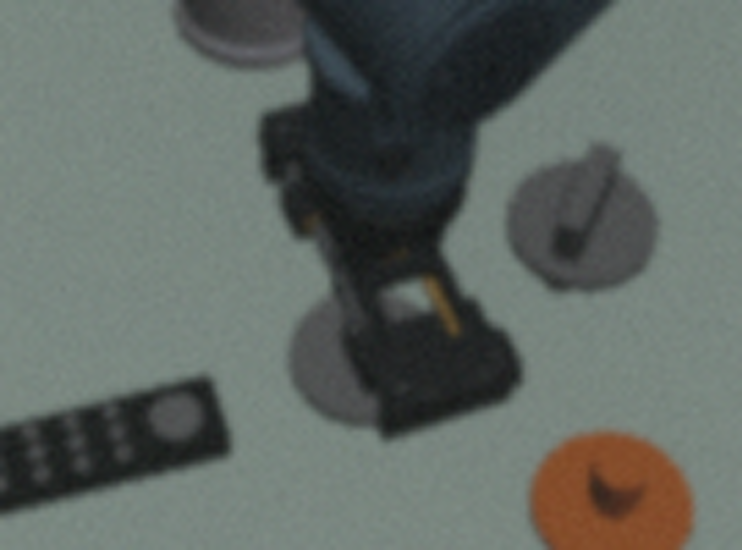

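The fingers straddle the grey knobbed lid at crop (350,360). The bar lid at (580,220) and the remote are untouched. I now close to centre, then regrasp at 90°.

Emit:
send_rows:
  deltas:
    - [-0.14,-0.06,-0.05,0,0,0,0.6]
    - [0,0,0,0,0,0,0.8]
    - [0,0,0,0,0,0,0.9]
    - [0,0,0,0,0,0,0.9]
    - [0,0,0,0,0,0,0.9]
    - [0,0,0,0,0,0,0.9]
    - [0,0,0,0,0,0,0.9]

```text
clock: 3.45
ee_pos: [610.3, 101.4, 39.9]
ee_rot: [0.38, 3.117, 0.0]
force: [-1.6, 0.1, 5.6]
width: 0.31
grip_force: 30.0
```

Emit:
send_rows:
  deltas:
    - [0,0,0,0,0,0,0.3]
    - [0,0,0,0,0,0,0.3]
    - [0,0,-0.8,0,0,0,0.3]
    - [0,0,0,0,0,0.07,0.3]
    - [0,0,0,0,0,0.07,0.3]
    - [0,0,0,0,0,0.07,0.3]
    - [0,0,0,0,0,0.07,0.3]
    - [0,0,0,0,0,0.07,0.3]
    - [0,0,0,0,0,0.07,0.3]
    - [0,0,0,0,0,0.07,0.3]

```text
clock: 4.45
ee_pos: [609.0, 101.5, 70.2]
ee_rot: [-1.869, -2.524, 0.001]
force: [-0.3, 0.7, 0.8]
width: 0.7
grip_force: 0.0
```

Emit:
send_rows:
  deltas:
    - [0,0,0,0,0,0.07,0.3]
    - [0,0,0,0,0,0.07,0.3]
    - [0,0,0,0,0,0.07,0.3]
    - [0,0,0,0,0,0.05,0.3]
    - [0,0,0.8,0,0,0,0.3]
    - [0,0,0,0,0,0,0.3]

```text
clock: 5.05
ee_pos: [606.0, 101.5, 34.8]
ee_rot: [-2.47, -1.933, 0.009]
force: [-1.0, 0.0, -0.5]
width: 0.697
grip_force: 0.0
```

Run:
```python
from h import *
go(606.5,102,36,-14)
```

```text
t 5.05 pos [606.  101.5  34.8] yaw -13.9 tilt 0.4 F [-1.   0.  -0.5] w 61.3 j6 0.22
d mm [ 0.6  0.3 -1.2] rows [ 0.015  0.008 -0.03 ]
turn tool z deg 0.1 norm 0.001
```

Emit:
send_rows:
  deltas:
    - [0,0,-0.08,0,0,0,0.5]
    - [0,0,0,0,0,0,0.9]
    - [0,0,0,0,0,0,0.9]
    - [0,0,0,0,0,0,0.9]
    - [0,0,0,0,0,0,0.9]
    - [0,0,0,0,0,0,0.9]
    - [0,0,0,0,0,0,0.9]

```text
clock: 5.75
ee_pos: [609.8, 101.5, 42.7]
ee_rot: [2.474, 1.936, 0.001]
force: [-2.3, 0.4, 5.5]
width: 0.309
grip_force: 30.0
```

Run:
```python
from h import *
go(482,-344,170,-14)
```

```text
t 5.75 pos [609.8 101.5  42.7] yaw -13.9 tilt 0.0 F [-2.3  0.4  5.5] w 27.2 j6 0.22
d mm [-463.1  -16.9 -127.4] rows [-11.579  -0.423  -3.185]
turn tool z deg 0.1 norm 0.001
```

Emit:
send_rows:
  deltas:
    - [0,0,-0.4,0,0,0,0.9]
    - [0,0,-0.9,0,0,0,0.9]
    - [0,0,-0.9,0,0,0,0.9]
    - [-0.4,0,-0.9,0,0,0,0.9]
    - [-0.8,-0.03,-0.4,0,0,0,0.9]
    - [-0.8,-0.03,0,0,0,0,0.9]
    - [-0.8,-0.03,0,0,0,0,0.9]
    - [-0.8,-0.03,0,0,0,0,0.9]
    - [-0.8,-0.03,0,0,0,0,0.9]
    - [-0.8,-0.03,0,0,0,0,0.9]

```text
clock: 6.75
ee_pos: [552.0, -99.9, 182.8]
ee_rot: [2.473, 1.936, 0.001]
force: [0.1, -0.3, -1.1]
width: 0.307
grip_force: 30.0
```

Emit:
send_rows:
  deltas:
    - [-0.8,-0.03,0,0,0,0,0.9]
    - [-0.8,-0.03,0,0,0,0,0.9]
    - [-0.8,-0.03,0,0,0,0,0.9]
    - [-0.8,-0.03,0,0,0,0,0.9]
    - [-0.8,-0.03,0,0,0,0,0.9]
    - [-0.8,-0.03,0,0,0,0,0.9]
    - [-0.8,-0.03,0,0,0,0,0.9]
    - [-0.7,-0.03,0,0,0,0,0.9]
    - [0,0,0,0,0,0,0.9]
    - [0,0,0,0,0,0,0.9]

```text
clock: 7.75
ee_pos: [482.3, -341.3, 182.3]
ee_rot: [-2.476, -1.934, -0.001]
force: [0.6, 0.4, -1.4]
width: 0.305
grip_force: 30.0
```

Run:
```python
from h import *
go(482,-344,130,-14)
t=robot.get_image("top");s=robot.get_image("scene")
f=lambda im,x,y:np.clip(cv2.resize(im[y:y+100,x:x+100,::-1],None,fx=4,fy=4,interpolation=2)*1.6,0,255).astype(np.uint8)
cv2.imwrite("pics/p2.png",np.hstack([f(t,325,180),f(s,185,60)]))
```

```text
t 7.75 pos [ 482.3 -341.3  182.3] yaw -14.0 tilt 0.0 F [ 0.6  0.4 -1.4] w 26.8 j6 -0.57
d mm [-2.7  0.4 52.3] rows [-0.068  0.01   1.308]
turn tool z deg 0.0 norm 0.0
```

View pics/p2.png

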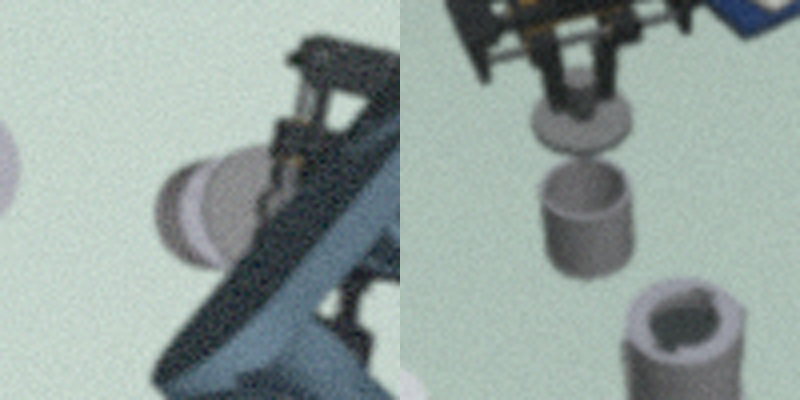

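The scene crop shows the lid held level above the jar, with its disc at crop (581,113) and the jar rim at (587,187). I now compare both with predictions.

Run:
```python
from h import *
th=np.linspace(0,6.283,90)
def bb(n,x,y,z0,z1,r):
    p=proj(n,[[x+r*np.cos(t),y+r*np.sin(t),z] for z in(z0,z1) for t in th]);return p.min(0).round(1),p.max(0).round(1)
T,S=robot.get_image("top")[...,::-1],robot.get_image("scene")[...,::-1]
print("lid pred scene",bb("scene",482.3,-341.3,149.6,157.6,42),"top",bb("top",482.3,-341.3,149.6,157.6,42))
print("jar pred scene (482,-344)",bb("scene",482,-344,0,75,40),"top",bb("top",482,-344,0,75,40))
m=fg(S.copy());
b,st,c=blob(m,231,114);print("jar seen scene",st[:4])
g=cv2.cvtColor(S,6)
for v in(88,89,90,91):print(v,g[v,310-128:350-100])
for u in(228,231,234):print("col",u,g[76:135,u])
gt=cv2.cvtColor(T,6)
for v in(231,233):print("top",v,gt[v,358:395])
```

```text
lid pred scene (array([216.9,  79.5]), array([242.4,  98.4])) top (array([374.6, 215.7]), array([408.2, 248.5]))
jar pred scene (482,-344) (array([219.3,  98.3]), array([243.2, 129.8])) top (array([361.9, 218.4]), array([397.7, 247.6]))
jar seen scene [240 130  32  43]
88 [116 114 113 111 113 112 112 116 115 116 114 114 113 113 112 115 114 116
 114 113 117 113 115 113 115 116 112 114 115 111 115 111 115 113 110 106
  91  75  72  69  70  63  58  53  56  45  39  32  34  41  43  52  65  72
  78  77  74  80  75  72  81  97 108 112 114 113 115 115]
89 [114 113 116 112 114 115 115 115 115 113 114 111 113 112 118 115 117 116
 115 113 113 116 113 113 116 113 112 114 114 115 114 114 113 114 113  97
  85  75  76  78  77  73  75  67  69  56  46  40  38  39  46  61  71  76
  74  75  78  73  73  72  83  94 109 114 113 113 110 112]
90 [114 115 116 112 115 112 117 111 114 115 112 115 115 115 116 115 115 112
 110 115 114 114 115 114 114 113 119 114 115 117 113 114 114 114 108  89
  79  73  76  72  74  75  79  75  74  69  63  54  50  57  60  71  74  74
  77  75  74  75  75  76  75  97 108 112 111 115
[... 656 characters left out ...]
  61  62  63  60  64  60  63  65  64
  62  73  76  64  60  63  59  60  58  60  59  58  58  59  59  60  62  76
  96 108 112 117 115]
col 234 [ 29  26  33  36  33  30  29  27  33  42  53  60  65  71  74  79  74  78
  77  76  69  59  61  73  68  53  57  55  60  58  57  53  55  51  54  54
  63  72  78  65  64  62  63  64  67  64  64  64  64  65  68  68  68  88
 107 113 112 115 115]
top 231 [131 128 127 132 125 109  85  70  63  69  66  75  95 103 108 104  93  85
  81  83  89  90  90  85  87  85  89  89  86  76  60  47  46  62  70  61
  54]
top 233 [130 130 127 129 124 103  82  69  68  66  65  78  90 103 104 101  94  87
  84  92  91  87  84  84  87  89  87  91  84  82  71  56  49  47  53  48
  39]
```

Run:
```python
from h import *
p=proj("scene",[[482,-344,40],[492,-344,40],[482,-334,40],[482,-344,50]])
J=((p[1:]-p[0])/10).T;print(J.round(3))
for d in([-.5,.7],[-.5,0],[-.25,-.1]):print(d,np.linalg.solve(J[:,:2],d).round(1))
```

```text
[[-0.24   0.15  -0.018]
 [ 0.114  0.165 -0.209]]
[-0.5, 0.7] [3.3 2. ]
[-0.5, 0] [ 1.5 -1. ]
[-0.25, -0.1] [ 0.5 -0.9]
```

Emit:
send_rows:
  deltas:
    - [-0.085,0.04,0.5,0,0,0,0.9]
    - [0,0,0.5,0,0,0,0.9]
    - [0,0,0.4,0,0,0,0.9]
    - [0,0,0.1,0,0,0,0.9]
    - [0,0,0.08,0,0,0,0.9]
    - [0,0,0.05,0,0,0,0.9]
    - [0,0,0.05,0,0,0,0.9]
    - [0,0,0,0,0,0,0.9]

```text
clock: 8.75
ee_pos: [483.5, -344.9, 115.1]
ee_rot: [2.474, 1.936, 0.0]
force: [-1.0, 0.8, -0.9]
width: 0.303
grip_force: 30.0
```

Run:
```python
from h import *
go(483,-345,108,-14);print(robot.state()["wrist_torque"].round(2))
```

```text
t 8.75 pos [ 483.5 -344.9  115.1] yaw -13.9 tilt 0.0 F [-1.   0.8 -0.9] w 26.7 j6 -0.58
d mm [-0.2 -0.4  7.1] rows [-0.006 -0.011  0.178]
turn tool z deg 0.1 norm 0.001
[-0.08  0.08  0.  ]
```

No contact force at 2.6 mm in, so the plug has entered. I lower it the rest of the way.

Emit:
send_rows:
  deltas:
    - [0,0,0.05,0,0,0,0.9]
    - [0,0,0.05,0,0,0,0.9]
    - [0,0,0.05,0,0,0,0.9]
    - [0,0,0.03,0,0,0,0.9]
    - [0,0,0,0,0,0,0.9]
    - [0,0,0,0,0,0,0.9]

```text
clock: 9.35
ee_pos: [483.3, -344.7, 107.7]
ee_rot: [2.474, 1.936, -0.0]
force: [-1.3, 1.1, 1.8]
width: 0.306
grip_force: 30.0
```

Run:
```python
from h import *
go(483,-345,108,-14);print(robot.state()["wrist_torque"].round(2))
```

```text
t 9.35 pos [ 483.3 -344.7  107.7] yaw -13.9 tilt 0.0 F [-1.3  1.1  1.8] w 26.9 j6 -0.58
d mm [-0.3 -0.2 -0.3] rows [-0.008 -0.006 -0.007]
turn tool z deg 0.1 norm 0.001
[ 0.03  0.26 -0.02]
```

Emit:
send_rows:
  deltas:
    - [0,0,0,0,0,0,0.3]
    - [0,0,0,0,0,0,0.3]
    - [0,0,0,0,0,0,0.3]
    - [0,0,-0.5,0,0,0,0.3]
    - [0,0,-0.8,0,0,0,0.3]
    - [0,0,-0.8,0,0,0,0.3]
    - [0,0,0,0,0,0,0.3]

```text
clock: 10.05
ee_pos: [485.4, -346.8, 196.8]
ee_rot: [2.467, 1.931, 0.001]
force: [0.1, -1.2, 0.2]
width: 0.702
grip_force: 0.0
```

Emit:
send_rows:
  deltas:
    - [0.77,-0.23,0,0,0,0,0]
    - [0.77,-0.23,0,0,0,0,0]
    - [0.77,-0.23,0,0,0,0,0]
    - [0.77,-0.23,0,0,0,0,0]
    - [0.77,-0.23,0,0,0,0,0]
    - [0.77,-0.23,0,0,0,0,0]
    - [0.77,-0.23,0,0,0,0,0]
    - [0.77,-0.23,0,0,0,0,0]
    - [0.77,-0.23,0,0,0,0,0]
    - [0.77,-0.23,0,0,0,0,0]

```text
clock: 11.05
ee_pos: [467.5, -22.3, 190.8]
ee_rot: [-2.474, -1.936, 0.001]
force: [0.4, 0.4, 0.0]
width: 1.0
grip_force: 0.0
```

Emit:
send_rows:
  deltas:
    - [0.77,-0.23,0,0,0,0,0]
    - [0.77,-0.23,0,0,0,0,0]
    - [0.77,-0.23,0,0,0,0,0]
    - [0.77,-0.23,0,0,0,0,0]
    - [0,0,0,0,0,-0.07,0]
    - [0,0,0,0,0,-0.07,0]
    - [0,0,0,0,0,-0.07,0]
    - [0,0,0,0,0,-0.07,0]
    - [0,0,0,0,0,-0.07,0]
    - [0,0,0,0,0,0,0]

```text
clock: 12.05
ee_pos: [461.6, 104.9, 190.8]
ee_rot: [-1.614, -2.695, 0.001]
force: [-0.5, -0.6, -0.2]
width: 1.002
grip_force: 0.0
```

Run:
```python
from h import *
go(462,103.5,100,28)
# averaged views: jar + grinder
n=6
T=np.mean([robot.get_image("top").astype(float) for _ in range(n)],0)[...,::-1];S=np.mean([robot.get_image("scene").astype(float) for _ in range(n)],0)[...,::-1]
np.savez("avg.npz",T=T,S=S)
f=lambda im,x,y,w:cv2.resize(np.clip(im[y:y+w,x:x+w]*1.6,0,255).astype(np.uint8),(400,400),interpolation=2)
cv2.imwrite("pics/p3.png",np.hstack([f(T,290,185,115),f(S,205,80,100)]))
g=cv2.resize(T.astype(np.float32).mean(2)[195:250,285:340],None,fx=8,fy=8,interpolation=2)
for th in(62,72,80):
    m=(cv2.GaussianBlur(g,(0,0),3)<th).astype(np.uint8);m,st,c=blob(m,216,208)
    k=max(cv2.findContours(m,0,1)[0],key=len).reshape(-1,2)
    P=np.array([plane("top",(x+.5)/8+284.5,(y+.5)/8+194.5,104)[:2] for x,y in k]);ctr=P.mean(0)
    for _ in range(8):
        r=np.linalg.norm(P-ctr,axis=1);q=P[r<np.median(r)+2.5];s=np.linalg.lstsq(np.c_[2*q,np.ones(len(q))],(q**2).sum(1),rcond=None)[0];ctr=s[:2]
    r=np.linalg.norm(P-ctr,axis=1);a=np.degrees(np.arctan2(*(P-ctr).T[::-1]));w=r>np.sqrt(s[2]+ctr@ctr)+3
    A=a[w];print(th,ctr.round(1),np.sqrt(s[2]+ctr@ctr).round(1),[(A[(abs(A)<90)==z].min().round(1),A[(abs(A)<90)==z].max().round(1)) for z in(True,False)])
```

```text
t 12.05 pos [461.6 104.9 190.8] yaw 28.2 tilt 0.1 F [-0.5 -0.6 -0.2] w 88.2 j6 -0.52
d mm [-1.4 -0.2 90.8] rows [-0.036 -0.005  2.27 ]
turn tool z deg 0.2 norm 0.001
62 [ 513.4 -146. ] 25.8 [(np.float64(14.0), np.float64(42.0)), (np.float64(-164.4), np.float64(-139.0))]
72 [ 513.5 -146. ] 27.0 [(np.float64(12.7), np.float64(43.5)), (np.float64(-166.4), np.float64(-137.5))]
80 [ 513.5 -146. ] 27.9 [(np.float64(11.0), np.float64(45.2)), (np.float64(-167.0), np.float64(-135.6))]
```

View pics/p3.png

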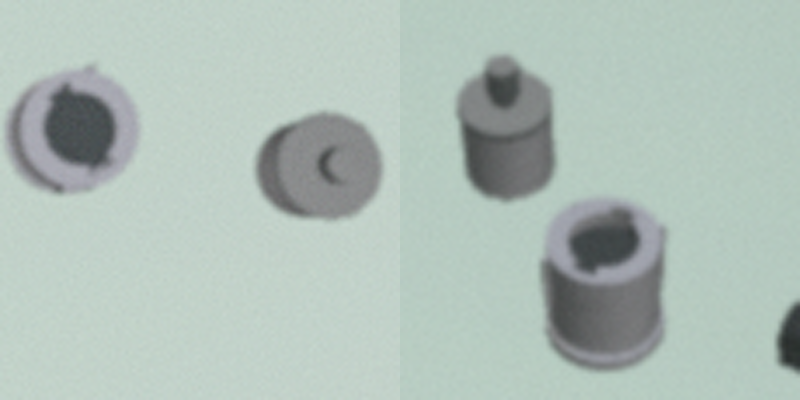

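Jar lid sits level on the jar (top crop (328,165), scene crop (505,110)). The grinder is at (513.5,-146) with its notch axis at 28.2°. I now pinch the bar by its ends to centre it.

Emit:
send_rows:
  deltas:
    - [-0.035,0,0.8,0,0,0,0]
    - [0,0,0.8,0,0,0,0]
    - [0,0,0.8,0,0,0,0]
    - [0,0,0.6,0,0,0,0]
    - [0,0,0.4,0,0,0,0]
    - [0,0,0.3,0,0,0,0]
    - [0,0,0,0,0,0,0]
    - [0,0,0,0,0,0,0.3]
    - [0,0,0,0,0,0,0.6]
    - [0,0,0,0,0,0,0.6]

```text
clock: 13.65
ee_pos: [463.4, 103.6, 44.5]
ee_rot: [1.615, 2.693, 0.002]
force: [-0.0, -0.4, 0.4]
width: 0.76
grip_force: 0.0
```

Emit:
send_rows:
  deltas:
    - [0,0,0,0,0,0,0.6]
    - [0,0,0,0,0,0,0.6]
    - [0,0,0,0,0,0,0.6]

```text
clock: 13.95
ee_pos: [463.1, 103.6, 44.3]
ee_rot: [1.615, 2.693, 0.001]
force: [-2.2, -0.3, 5.8]
width: 0.681
grip_force: 29.9
```

Run:
```python
from h import *
go(462,103.5,42,28)
```

```text
t 13.95 pos [463.1 103.6  44.3] yaw 28.1 tilt 0.1 F [-2.2 -0.3  5.8] w 59.9 j6 -0.52
d mm [ 0.5 -1.1  2.3] rows [ 0.011 -0.027  0.057]
turn tool z deg 0.1 norm 0.001
```

Width is 59.9 mm, so the bar is gripped by its ends and aligned. I now open, rise, turn +90° and regrasp across the bar.

Emit:
send_rows:
  deltas:
    - [0,0,0,0,0,0,0]
    - [0,0,0,0,0,0,0]
    - [0,0,0,0,0,0,0]
    - [0,0,-0.6,0,0,0,0]
    - [0,0,-0.4,0,0,0.05,0.2]
    - [0,0,0,0,0,0.07,0.4]
    - [0,0,0,0,0,0.07,0.4]
    - [0,0,0,0,0,0.07,0.4]
    - [0,0,0,0,0,0.07,0.4]
    - [0,0,0,0,0,0.07,0.4]

```text
clock: 14.95
ee_pos: [462.4, 103.6, 83.4]
ee_rot: [-2.577, -1.796, 0.0]
force: [0.2, 0.4, 0.1]
width: 0.6
grip_force: 0.0
```

Emit:
send_rows:
  deltas:
    - [0,0,0,0,0,0.07,0.4]
    - [0,0,0,0,0,0.07,0.4]
    - [0,0,0,0,0,0.07,0.4]
    - [0,0,0,0,0,0.07,0.4]
    - [0,0,0,0,0,0.07,0.4]
    - [0,0,0.6,0,0,0,0.4]
    - [0,0,0.45,0,0,0,0.4]
    - [0,0,0,0,0,0,0.4]
    - [0,0,0,0,0,0,0.4]

```text
clock: 15.85
ee_pos: [462.3, 103.6, 41.5]
ee_rot: [-3.047, -0.762, 0.002]
force: [-0.3, 0.1, -0.5]
width: 0.6
grip_force: 0.0
```

Run:
```python
from h import *
go(463.1,103.6,42,-61.8)
```

```text
t 15.85 pos [462.3 103.6  41.5] yaw -61.9 tilt 0.1 F [-0.3  0.1 -0.5] w 52.8 j6 1.05
d mm [ 0.7  0.4 -0.5] rows [ 0.017  0.009 -0.014]
turn tool z deg -0.1 norm -0.001
```

Emit:
send_rows:
  deltas:
    - [0,0,0,0,0,0,0.7]
    - [0,0,0,0,0,0,0.95]
    - [0,0,0,0,0,0,0.95]
    - [0,0,0,0,0,0,0.95]
    - [0,0,0,0,0,0,0.95]
    - [0,0,0,0,0,0,0.95]

```text
clock: 16.45
ee_pos: [462.7, 103.6, 41.7]
ee_rot: [3.048, 0.762, 0.0]
force: [-0.5, 0.8, 1.4]
width: 0.182
grip_force: 29.9
```

Run:
```python
from h import *
go(513.5,-146,200,-61.8)
```

```text
t 16.45 pos [462.7 103.6  41.7] yaw -61.9 tilt 0.0 F [-0.5  0.8  1.4] w 16.0 j6 1.05
d mm [ -72.7  244.2 -158.3] rows [-1.817  6.104 -3.956]
turn tool z deg -0.1 norm -0.001
```

Emit:
send_rows:
  deltas:
    - [0,0,-0.4,0,0,0,0.95]
    - [0,0,-0.8,0,0,0,0.95]
    - [0,0,-0.8,0,0,0,0.95]
    - [0,0,-0.8,0,0,0,0.95]
    - [-0.2,0.65,-0.5,0,0,0,0.95]
    - [-0.2,0.68,0,0,0,0,0.95]
    - [-0.2,0.68,0,0,0,0,0.95]
    - [-0.2,0.68,0,0,0,0,0.95]
    - [-0.2,0.68,0,0,0,0,0.95]
    - [-0.2,0.68,0,0,0,0,0.95]

```text
clock: 17.45
ee_pos: [496.4, -63.0, 173.3]
ee_rot: [-3.047, -0.762, 0.001]
force: [0.8, 0.3, -1.2]
width: 0.178
grip_force: 29.9
```

Emit:
send_rows:
  deltas:
    - [-0.2,0.68,0,0,0,0,0.95]
    - [-0.2,0.68,0,0,0,0,0.95]
    - [-0.2,0.68,0,0,0,0,0.95]
    - [0,0,0,0,0,0,0.95]
    - [0,0,0,0,0,0,0.95]
    - [0,0,0,0,0,0,0.95]

```text
clock: 18.05
ee_pos: [513.3, -144.3, 173.1]
ee_rot: [-3.046, -0.763, 0.001]
force: [1.1, 0.6, -1.3]
width: 0.176
grip_force: 29.9
```

Run:
```python
from h import *
go(513.5,-146,155,-61.8)
n=4
T=np.mean([robot.get_image("top").astype(float) for _ in range(n)],0)[...,::-1];S=np.mean([robot.get_image("scene").astype(float) for _ in range(n)],0)[...,::-1]
f=lambda im,x,y,w:cv2.resize(np.clip(im[y:y+w,x:x+w]*1.6,0,255).astype(np.uint8),(400,400),interpolation=2)
cv2.imwrite("pics/p4.png",np.hstack([f(T,275,185,80),f(S,215,90,80)]))
np.savez("avg2.npz",T=T,S=S)
th=np.linspace(0,6.283,90)
s=robot.state()["ee_pos"]
for nm,x,y,z0,z1,r in(("lid disc",s[0],s[1],s[2]-41.7+18,s[2]-41.7+27,42),("grinder",513.5,-146,0,104,46)):
  for n in("top","scene"):
    p=proj(n,[[x+r*np.cos(t),y+r*np.sin(t),z] for z in(z0,z1) for t in th]);print(nm,n,p.min(0).round(1),p.max(0).round(1))
```

```text
t 18.05 pos [ 513.3 -144.3  173.1] yaw -61.9 tilt 0.1 F [ 1.1  0.6 -1.3] w 15.5 j6 0.58
d mm [-0.6  1.6 18.1] rows [-0.015  0.041  0.452]
turn tool z deg -0.1 norm -0.001
lid disc top [298.3 204. ] [331.4 236.7]
lid disc scene [241.  117.2] [268.7 139.4]
grinder top [292.  204.5] [329.6 239. ]
grinder scene [240.4 128.5] [269.6 171.1]
```

View pics/p4.png

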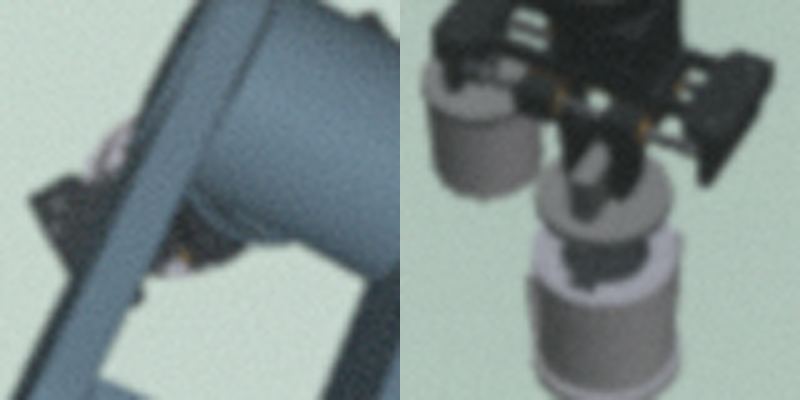

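The lid is held level above the socket (scene crop (605,200)), with lugs along the notches. Lid and grinder show the same ~1 px bias in the scene view, so their relative position is good. I descend gently.

Emit:
send_rows:
  deltas:
    - [-0.015,0.04,0.3,0,0,0,0.95]
    - [0,0,0.3,0,0,0,0.95]
    - [0,0,0.1,0,0,0,0.95]
    - [0,0,0.05,0,0,0,0.95]
    - [0,0,0.05,0,0,0,0.95]
    - [0,0,0,0,0,0,0.95]
    - [0,0,0,0,0,0,0.95]

```text
clock: 19.15
ee_pos: [514.2, -147.0, 141.8]
ee_rot: [3.047, 0.762, 0.001]
force: [-0.3, 0.2, -0.7]
width: 0.177
grip_force: 29.9
```

Run:
```python
from h import *
go(513.5,-146,128,-61.8);print(robot.state()["wrist_torque"].round(2))
```

```text
t 19.15 pos [ 514.2 -147.   141.8] yaw -61.9 tilt 0.0 F [-0.3  0.2 -0.7] w 15.5 j6 0.58
d mm [-0.1 -1.2 13.8] rows [-0.004 -0.031  0.345]
turn tool z deg -0.1 norm -0.001
[-0.03  0.13 -0.04]
```

Emit:
send_rows:
  deltas:
    - [0,-0.015,0.08,0,0,0,0.95]
    - [0,-0.01,0.08,0,0,0,0.95]
    - [0,0,0.06,0,0,0,0.95]
    - [0,0,0.05,0,0,0,0.95]
    - [0,0,0.04,0,0,0,0.95]
    - [0,0,0.03,0,0,0,0.95]
    - [0,0,0,0,0,0,0.95]
    - [0,0,0,0,0,0,0.95]

```text
clock: 19.95
ee_pos: [513.6, -146.0, 127.9]
ee_rot: [3.048, 0.762, 0.0]
force: [0.6, -0.4, -0.3]
width: 0.176
grip_force: 29.9
```

Run:
```python
from h import *
go(513.5,-146,127.7,-61.8);print(robot.state()["wrist_torque"].round(2))
```

```text
t 19.95 pos [ 513.6 -146.   127.9] yaw -61.9 tilt 0.0 F [ 0.6 -0.4 -0.3] w 15.5 j6 0.58
d mm [-0.1 -0.1  0.2] rows [-0.001 -0.001  0.006]
turn tool z deg -0.1 norm -0.001
[-0.05  0.17 -0.06]
```

Emit:
send_rows:
  deltas:
    - [0,0,0.03,0,0,0,0.95]
    - [0,0,0,0,0,0,0.95]
    - [0,0,0,0,0,0.04,0.95]
    - [0,0,0,0,0,0.04,0.95]
    - [0,0,0,0,0,0.04,0.95]
    - [0,0,0,0,0,0.04,0.95]
    - [0,0,0,0,0,0.04,0.95]
    - [0,0,0,0,0,0,0.95]

```text
clock: 20.75
ee_pos: [514.0, -146.0, 127.7]
ee_rot: [3.139, 0.109, 0.002]
force: [-1.7, 1.9, 5.4]
width: 0.175
grip_force: 29.9
```

Run:
```python
from h import *
go(513.5,-146,127.7,-104.8);print(robot.state()["wrist_torque"].round(3))
```

```text
t 20.75 pos [ 514.  -146.   127.7] yaw -86.0 tilt 0.1 F [-1.7  1.9  5.4] w 15.4 j6 1.0
d mm [-0.5 -0.   0. ] rows [-0.013 -0.001  0.   ]
turn tool z deg 18.8 norm 0.156
[ 0.187  0.461 -0.039]
```

Emit:
send_rows:
  deltas:
    - [0,0,0,0,0,0.04,0.95]
    - [0,0,0,0,0,0.04,0.95]
    - [0,0,0,0,0,0.04,0.95]
    - [0,0,0,0,0,0.035,0.95]
    - [0,0,0,0,0,0,0.95]
    - [0,0,0,0,0,0,0.95]
    - [0,0,0,0,0,0,0.95]
    - [0,0,0,0,0,0,0.95]

```text
clock: 21.55
ee_pos: [514.2, -146.0, 127.7]
ee_rot: [3.116, -0.397, 0.002]
force: [-0.0, 2.5, 5.9]
width: 0.178
grip_force: 29.9
```

Run:
```python
from h import *
go(513.5,-146,127.7,-104.8);print(robot.state()["wrist_torque"].round(3))
n=4
T=np.mean([robot.get_image("top").astype(float) for _ in range(n)],0)[...,::-1];S=np.mean([robot.get_image("scene").astype(float) for _ in range(n)],0)[...,::-1]
f=lambda im,x,y,w:cv2.resize(np.clip(im[y:y+w,x:x+w]*1.6,0,255).astype(np.uint8),(400,400),interpolation=2)
cv2.imwrite("pics/p5.png",np.hstack([f(T,275,185,80),f(S,205,80,80)]))
a=np.radians(-14.8);d=np.array([np.cos(a),np.sin(a)])
for n in("scene","top"):
  print(n,"bar ends z147",proj(n,[[*(np.array([513.5,-146])+s*30*d),147] for s in(1,-1)]).round(1),"ribs z104 r48",proj(n,[[*(np.array([513.5,-146])+s*48*d),100] for s in(1,-1)]).round(1))
```

```text
t 21.55 pos [ 514.2 -146.   127.7] yaw -104.5 tilt 0.1 F [-0.   2.5  5.9] w 15.6 j6 1.32
d mm [-0.6  0.2  0. ] rows [-0.016  0.005  0.001]
turn tool z deg 0.3 norm 0.002
[ 0.292  0.32  -0.04 ]
scene bar ends z147 [[245.5 132. ]
 [264.  127.1]] ribs z104 r48 [[240.6 143.9]
 [269.3 136.2]]
top bar ends z147 [[317.5 209.4]
 [312.1 231.8]] ribs z104 r48 [[316.4 204.4]
 [308.2 238.8]]
```

View pics/p5.png

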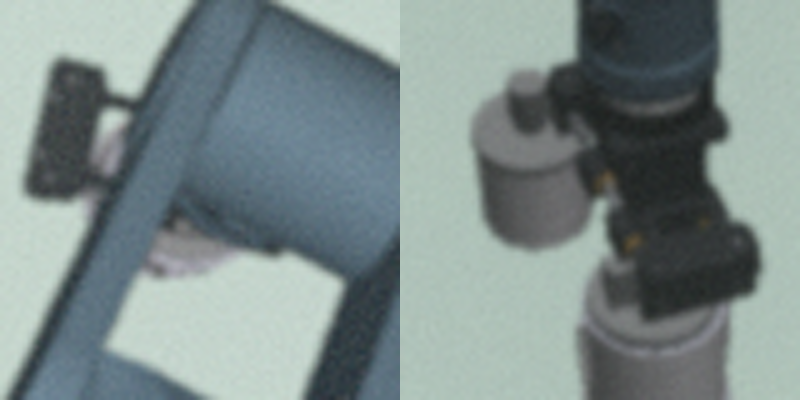

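The bar end (scene crop (620,285)) points at the rib (583,330). The disc is down on the rim, the jar lid is undisturbed, and the grip holds at 30 N.

```bash
python3 -c "
from cell import robot
print(robot.hand_in())"
```

```text
the job is handed in; nothing more can be done
None
```

I handed the job in at about 22 s: the jar lid is seated and released, and the bayonet lid is seated, turned about 0.74 rad clockwise to the pulse ribs and still gripped at 30 N; no verdict came back.

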